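# Push the biscuit tin back into its gap on the counter

### The job

Push the flat steel tin along the counter into the gap between the two cartons, until its back lies flush and square against the oak rail. Slide it gently with the fingers, without grasping, lifting or tipping it, leave the cartons and everything else where they stand, and finish clear of it all.

Things in the scene. Friction and masses are not known exactly. Their poses are not given: they have to be found in the camera images.
- rail: Low oak rail standing beyond the tin, fixed, 620 mm long, 60 mm high, 18 mm thick. Origin on the counter at the middle of its front face (towards the robot; the tin must end against it). x points away from the robot, square to that face, into the wood; y along the rail to the left; z up. The tin and cartons lie on its negative x side. Yaw at most 0.2 rad.
- tin: The thing to push: flat steel tin, shut, 110 mm deep (x), 120 mm wide (y), 70 mm high, about 0.45 kg (hidden, 0.31 to 0.63), too wide to grasp, loose on the counter. Origin at the centre of its underside; its +x face is the back, to go against the rail. It starts in front of the gap, up to 95 mm to one side of its middle and up to 0.35 rad askew to the rail.
- tall_carton: Upright white card carton with a printed panel, 75 mm deep (x), 90 mm wide (y), 150 mm high, 0.7 kg, loose, standing with its back against the rail on one side of the gap. Origin at the centre of its underside. The gap between the cartons is about 160 mm wide. Either carton can be the left one.
- low_carton: Like the tall carton but only 95 mm high, on the other side of the gap; 75 mm deep, 90 mm wide, 0.7 kg, loose. Origin at the centre of its underside.
- jar: Bystander: lidded glass jar, 66 mm across, 110 mm high, near the rail on the far left. Origin at the centre of its underside.
- mill: Bystander: dark wooden pepper mill, 52 mm across, 145 mm high, near the rail on the far right. Origin at the centre of its underside.
- mug: Bystander: white mug, 80 mm across, 85 mm high, with a handle, on the counter to the left. Origin at the centre of its underside.
- bowl: Bystander: white bowl, 124 mm across, 55 mm high, on the counter to the right. Origin at the centre of its underside.
- spoon: Bystander: wooden spoon lying on the counter, to the left. Origin at the centre of its underside, handle along its x axis.

How it is judged (in metres and radians):
At the end, for the whole second after the job is handed in: The tin rests flat on the counter between the cartons, its centre 50 to 62 mm in front of the rail's face (back within 7 mm of touching), square to it within 0.07 rad; cartons upright and within 15 mm of their start, other things within 20 mm, the upright ones upright (x of tin in the frame of rail between -0.062 and -0.05 m and angle between the x axis of tin and the x axis of rail, either way round below 0.07 rad and angle between each of tin, tall_carton, low_carton's own z axis and vertical below 0.05 rad and height (world z) of tin below 0.005 m and linear speed of tin below 0.01 m/s and y of tin in the frame of tall_carton between -0.18 and 0.18 m and distance of each of tall_carton, low_carton from where it was at the start of the episode below 0.015 m and y of tin in the frame of low_carton between -0.18 and 0.18 m and distance of each of jar, mill, mug, bowl, spoon from where it was at the start of the episode below 0.02 m and angle between each of jar, mill, mug, bowl's own z axis and vertical below 0.1 rad).
It fails at once if the tin is lifted or carried off the counter (over 12 mm) (height (world z) of tin above 0.012 m).
It fails at once if the tin is tipped by more than 0.15 rad (angle between tin's own z axis and vertical above 0.15 rad).
It fails at once if the tin is struck or flung (faster than 0.4 m/s) (linear speed of tin above 0.4 m/s).
It fails at once if a carton is shoved more than 20 mm or tipped (distance of any of tall_carton, low_carton from where it was at the start of the episode above 0.02 m or angle between any of tall_carton, low_carton's own z axis and vertical above 0.2 rad).
It fails at once if another thing on the counter is moved more than 30 mm (distance of any of jar, mill, mug, bowl, spoon from where it was at the start of the episode above 0.03 m).
It also fails if it takes over 58 s, if anything falls off the work surface, if the arm or the gripper's body presses on something with over 40 N, if the wrist force passes 120 N, or if a joint passes its speed limit or range.

### The arm

A 6-joint arm with a two-finger parallel gripper is mounted at the origin on the work surface. World frame = base frame: x ahead of the robot, y to its left, z up, the work surface at z = 0. Lengths are in mm, angles in rad, forces in N, time in s.
With the tool pointing down it reaches from about 275 to 1000 mm from the base axis. Payload 8.4 kg.
Tool frame: the origin (TCP) lies between the finger pads; the fingertips stand 22 mm ahead of it and the grasp point (between the pads) lies 3 mm ahead of it (r.nose_length is the z of the fingertips in the tool frame, in mm); z points along the fingers, y is the line along which they close (so a half turn about z gives the same grasp; the last joint's range is limited). The gripper opens to 85 mm and grips with 20 to 120 N. Pads are 22 mm wide; open, the fingers measure 114 mm over their backs; the gripper's body (76 mm by 85 mm) begins 54 mm behind the grasp point. The pads swing forward as they close: fully open they stand 13 mm farther back than shut.
Start: joints at [1.212, 0.353, 1.633, -0, 1.155, -0.002], TCP at [218.297, 585.64, 214.681] pointing down, gripper open.
Joint ranges: [-2.63, 2.63], [-0.92, 2.1], [0.06, 2.66], [-1.3, 4.44], [0, 2.69], [-3.02, 3.02]. Speed limits (rad/s): [2.22, 2.22, 2.79, 3.14, 3.14, 3.14].

### API

Orientations are given as [roll, pitch, yaw] about the fixed x, y, z axes, in that order (R = Rz(yaw) Ry(pitch) Rx(roll)).
In Python, from rig import r, eyes gives the robot as it stands (r), with the cameras (eyes).
- The arm moves only by the shell command python3 steer.py 'ROWS' [FORCE]. ROWS is 1 to 5 rows, one to a line, with the numbers parted by spaces; each row has 7 numbers: a rotation vector rx, ry, rz in rad, then dx, dy, dz in mm, then the opening from 0.0 (shut) to 1.0 (fully open); each row shifts and turns the commanded pose from where the row before left it, along the tool's axes as they then stand; what a row does not reach is not made up. A row lasts 1/12 s, in which the tool goes at most 41.7 mm and 0.125 rad, less where a joint would pass 70% of its speed; a pose out of reach is approached as far as the arm can. The fingers move at their own pace and stop on an object; FORCE is the grip in N (left out, the last holds). Time passes only in rows, so rows that do not move let the fingers close. It prints the time, the measured TCP pose, the force, the opening and the grip force at its end. Input that does not fit is refused with a message, and nothing moves.
- r.sense(): the state, without advancing time (a new reading comes with each control period).
- eyes.grab_frame(name): name is "side" or "top"; returns the picture (400x640x3 uint8, red, green, blue); there is no depth.
- eyes.camera_params(name): a dict with "fx", "fy", "cx", "cy" (pixels), "rvec" (rotation vector, rad) and "tvec" (3), from world to camera coordinates, as OpenCV has them. Camera axes: x right, y down, z forward; pixel columns grow to the right and rows downward; lengths in mm; the calibration is good to about 2 mm. A picture is of the moment at which its call begins. camera_params takes no time and is no camera call.
- r.sign_off(): hands the job in; it is judged then, once.
The state is a dict: "clock": time; "qpos": joint angles; "qvel": joint speeds; "joint_efforts": joint torques, N m; "eef_pos": TCP position; "tcp_rot": TCP orientation; "contact_force": force on the tool from outside, world axes, zero at the start; "wrist_torque": the same for the moment, N m; "opening": opening from 0.0 (shut) to 1.0 (fully open); "grasp_force": force on a finger pad.
Only numpy, scipy, OpenCV 4.12 (cv2) and the standard library are available. Lean on these libraries where they do the work, as an engineer would, in place of code of your own. Each camera call takes 0.05 s, during which the arm holds its last target. There are 200 camera calls.

## Working session

There is one attempt and no reset: what is moved stays moved. The work goes in short steps, Python scripts to look and compute and a shell command to move; the robot and the scene stay as the last step left them, time stands still between calls to the robot, and variables do not carry over. Pictures are saved under pics/ and viewed, at most 10 in all, crops included, and the job is handed in when it is done.

```bash
ls; mkdir -p pics
python3 - <<'E'
from rig import r, eyes
import cv2
for n in("top","side"):
    cv2.imwrite(f"pics/{n}0.png",eyes.grab_frame(n)[:,:,::-1]); print(n,eyes.camera_params(n))
s=r.sense();print(s)
E
```

```text
pics
rig.py
steer.py
top {'fx': 483.6926981683211, 'fy': 483.6926981683211, 'cx': 324.0548486691871, 'cy': 203.23217819137912, 'rvec': array([ 2.16787663, -2.20081052,  0.06450062]), 'tvec': array([   8.33701506,  524.15682431, 1425.93274903])}
side {'fx': 390.7776831816929, 'fy': 390.7776831816929, 'cx': 324.9152753774003, 'cy': 200.80850667503262, 'rvec': array([ 2.46906689, -0.04365086,  0.01406418]), 'tvec': array([-542.21057693,   30.73134402, 1073.13594386])}
{'clock': 0.1, 'qpos': array([ 1.21165177e+00,  3.53570013e-01,  1.63405489e+00, -3.18364624e-05,
        1.15522589e+00, -2.37774812e-03]), 'qvel': array([-0.0009841 , -0.00232276, -0.00146488,  0.00013682, -0.0009285 ,
        0.00018652]), 'joint_efforts': array([ 3.42214280e-04, -6.06362915e+01, -3.42820394e+01,  1.21983485e-04,
        3.96276257e-03, -2.82705486e-05]), 'eef_pos': array([218.11632594, 585.22070804, 214.04440936]), 'tcp_rot': array([-3.14033445e+00,  2.61189423e-05,  2.78483874e+00]), 'contact_force': array([0.08668455, 0.19093398, 0.21778658]), 'wrist_torque': array([0.00914298, 0.01604621, 0.0089052 ]), 'grasp_force': 0.0, 'opening': 1.0025513232595737}
```

View pics/top0.png

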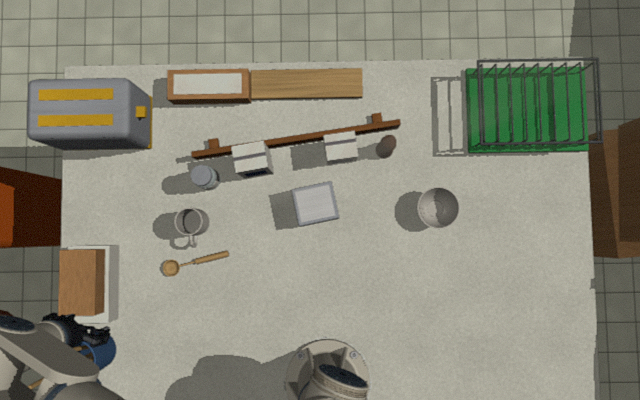

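View pics/side0.png

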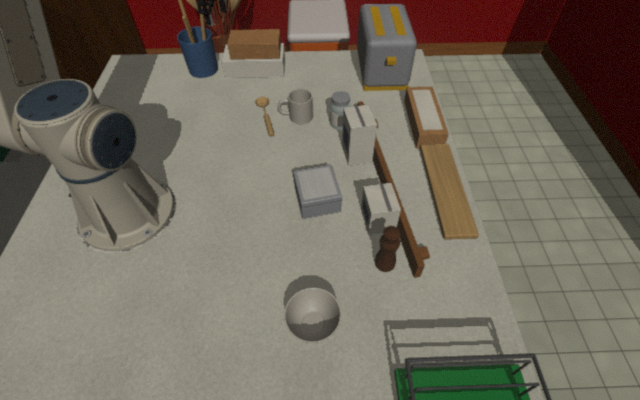

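The top view shows the rail from (193,155) to (400,123), with the tall carton at about (252,158), the low carton at (341,147) and the tin at (315,203). The side view shows the tin at (317,190). I'll enlarge both to pick out the corners.

Run:
```python
import cv2
a=cv2.imread("pics/top0.png")[105:245,185:405]; b=cv2.imread("pics/side0.png")[90:280,280:440]
cv2.imwrite("pics/ct.png",cv2.resize(a,None,fx=3.6,fy=3.6,interpolation=cv2.INTER_CUBIC))
cv2.imwrite("pics/cs.png",cv2.resize(b,None,fx=3,fy=3,interpolation=cv2.INTER_CUBIC))
```

```text
(no output)
```

View pics/ct.png

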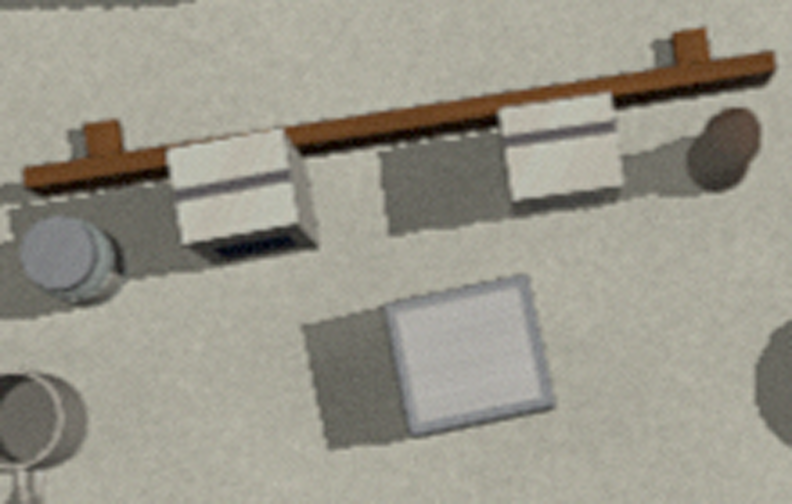

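View pics/cs.png

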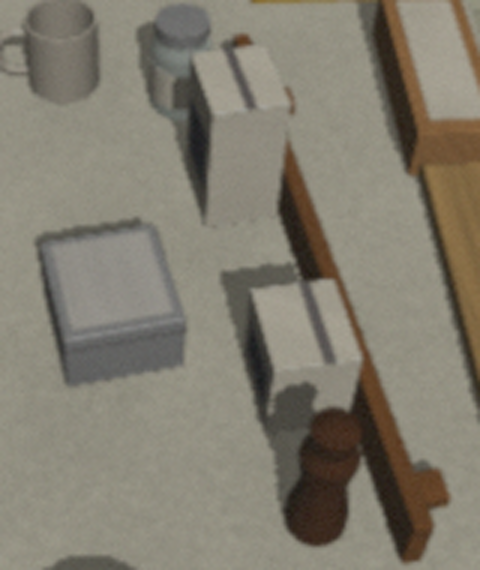

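Picked corners from the crops: in the top crop the tin lid is at (387,303), (527,276), (553,408) and (412,437), and both carton tops and the rail edge are clear. The side crop shows the same lids. I'll triangulate these.

```bash
cat > h.py <<'E'
import numpy as np, cv2
from rig import r, eyes
C={}
for n in("top","side"):
    p=eyes.camera_params(n); C[n]=(np.array([[p["fx"],0,p["cx"]],[0,p["fy"],p["cy"]],[0,0,1]]),cv2.Rodrigues(p["rvec"])[0],np.array(p["tvec"]))
def plane(n,uv,z):
    K,R,t=C[n]; o=-R.T@t
    d=(np.c_[uv,np.ones(len(uv))]@np.linalg.inv(K).T)@R
    return o+d*((z-o[2])/d[:,2])[:,None]
def tri(a,b):
    P=[K@np.c_[R,t] for K,R,t in(C["top"],C["side"])]
    X=cv2.triangulatePoints(P[0],P[1],np.array(a,float).T,np.array(b,float).T); return (X[:3]/X[3]).T
E
python3 - <<'E'
from h import *
np.set_printoptions(precision=1,suppress=True)
T=lambda l:np.array(l)/3.6+[185,105]; S=lambda l:np.array(l)/3.+[280,90]
# order: back-left, back-right, front-right, front-left
tin=(T([(387,303),(527,276),(553,408),(412,437)]),S([(150,222),(185,320),(62,335),(40,238)]))
tall=(T([(168,150),(282,130),(297,230),(183,243)]),S([(265,45),(288,105),(210,112),(192,55)]))
low=(T([(498,110),(612,95),(622,185),(512,202)]),S([(325,280),(360,358),(272,370),(250,292)]))
for n,(a,b),z in(("tin",tin,70),("tall",tall,150),("low",low,95)):
    q=plane("top",a,z); s=plane("side",b,z); X=tri(a,b)
    def yw(q): 
        d=q[0]+q[3]-q[1]-q[2]; return np.arctan2(-d[0],d[1])
    print(n,"tri",X.mean(0),"z",X[:,2],"top",q.mean(0),yw(q).round(3),"side",s.mean(0),yw(s).round(3)); print(q[:,:2].round().tolist(),s[:,:2].round().tolist())
print("rail back top",plane("top",T([(24,170),(772,53)]),60))
# rail: red-brown mask in the top view, hull lines
im=cv2.cvtColor(cv2.imread("pics/top0.png"),cv2.COLOR_BGR2HSV)[105:170,185:405]
m=((im[...,0]<16)&(im[...,1]>120)); print(m.sum())
for u in(10,20,40,45,90,100,110,120,130,175,180,195,205):
    v=np.flatnonzero(m[:,u]); print(u+185,v+105, im[v,u,2])
E
```

```text
tin tri [519.9  24.7  73.7] z [75.2 67.7 75.3 76.8] top [519.4  24.8  70. ] 0.182 side [520.7  28.2  70. ] 0.194
[[563.0, 90.0], [583.0, -22.0], [477.0, -41.0], [455.0, 72.0]] [[560.0, 95.0], [585.0, -24.0], [479.0, -36.0], [458.0, 78.0]]
tall tri [645.5 201.2 148.6] z [148.4 147.8 151.1 147.1] top [644.3 200.9 150. ] 0.129 side [646.7 199.6 150. ] 0.134
[[674.0, 250.0], [688.0, 163.0], [612.0, 152.0], [603.0, 239.0]] [[676.0, 248.0], [688.0, 161.0], [616.0, 154.0], [605.0, 236.0]]
low tri [681.2 -50.2  93.4] z [92.  97.8 94.  89.9] top [681.2 -50.2  95. ] 0.127 side [680.5 -51.6  95. ] 0.158
[[712.0, -1.0], [723.0, -91.0], [651.0, -98.0], [639.0, -11.0]] [[707.0, -4.0], [724.0, -89.0], [651.0, -99.0], [641.0, -15.0]]
rail back top [[ 676.7  384.7   60. ]
 [ 762.8 -224.    60. ]]
1202
195 [151 152 153 154 155 156 157] [105 102 109 109 108  82  26]
205 [150 151 152 153 154 155 156] [106 105 104 107  97  45  22]
225 [147 148 149 150 151 152 153] [104  98 104 105  95  34  16]
230 [146 147 148 149 150 151 152 153] [ 89  98  98 103  99  40  22  20]
275 [139 140 141 142 143 144 145] [105 108 109 109  94  54  19]
285 [137 138 139 140 141 142 143 144] [108 104 103 105 101  80  33  14]
295 [136 137 138 141 142] [109 103 101  38  19]
305 [134 135 136 137 138 139 140] [106 108 109 108 100  76  32]
315 [133 134 135 137 139 140] [103 108 116  91  28  28]
360 [126 127 128 129 130 131 132] [109 109 114 114  97  34  32]
365 [125 126 127 128 129 130 132] [107 108 112 117 106  42  25]
380 [113 114 115 116 117 118 119 120 121 122 123 124 125 126 127 128 129] [126 120 113 112 113 111 112 113 114 105 104 107 111 108  88  32  29]
390 [121 122 123 124 125 126] [103 103 104 108 101  55]
```

```bash
python3 - <<'E'
from h import *
u=np.array([205,225,275,305,360,390]);v=np.array([155,151.7,144.2,139.7,131.2,126.5])
k=np.polyfit(u,v,1); x=np.array([205,390]); q=plane("top",np.c_[x,np.polyval(k,x)],60); d=q[0]-q[1]; yaw=np.arctan2(-d[0],d[1]); print("rail",q.round(1).tolist(),yaw, q[:,:2]@[np.cos(yaw),np.sin(yaw)])
print("bowl",plane("top",np.array([[438,208.]]),50).round(),"mill",plane("top",np.array([[386,147.]]),80).round())
E
python3 steer.py '0 0 0 -29 -28 0 1
0 0 0 -29 -28 0 1
0 0 0 -29 -28 0 1
0 0 0 -29 -28 0 1
0 0 0 -29 -28 0 1'
python3 steer.py '0 0 0.119 -29 -28 0 1
0 0 0 0 0 0 1'
```

```text
rail [[668.1, 345.7, 60.0], [743.0, -195.9, 60.0]] 0.13741720749540323 [709.15666829 709.15666829]
bowl [[ 503. -331.   50.]] mill [[ 679. -180.   80.]]
clock: 0.52
eef_pos: [305.4, 401.9, 214.3]
tcp_rot: [-3.141, -0.0, 2.785]
contact_force: [1.0, 0.0, 0.5]
opening: 1.002
grasp_force: 0.0
clock: 0.68
eef_pos: [324.1, 361.7, 214.2]
tcp_rot: [-3.139, 0.001, 2.656]
contact_force: [0.0, 0.3, 0.3]
opening: 0.999
grasp_force: 0.0
```

```bash
python3 steer.py '0 0 0.119 0 0 0 1
0 0 0.119 0 0 0 1
0 0 0.119 0 0 0 1
0 0 0.119 0 0 0 1'
python3 steer.py '0 0 0.119 0 0 0 1
0 0 0.119 0 0 0 1
0 0 0.119 0 0 0 1
0 0 0.119 0 0 0 1
0 0 0 0 0 0 1'
```

```text
clock: 1.02
eef_pos: [322.6, 367.3, 214.5]
tcp_rot: [-3.141, -0.0, 2.184]
contact_force: [-0.1, 0.5, 0.1]
opening: 1.002
grasp_force: 0.0
clock: 1.43
eef_pos: [322.4, 367.5, 214.4]
tcp_rot: [-3.141, 0.0, 1.709]
contact_force: [0.5, 0.7, -0.3]
opening: 1.001
grasp_force: 0.0
```

```bash
python3 steer.py '0 0 0 -39 12.3 0 1
0 0 0 -39 12.3 0 1
0 0 0 -39 12.3 0 1
0 0 0 -39 12.3 0 1
0 0 0 -39 12.3 0 1'
python3 steer.py '0 0 0 -39 12.3 0 1
0 0 0 -39 12.3 0 1
0 0 0 -39 12.3 0 1
0 0 0 -39 12.3 0 1
0 0 0 -39 12.3 0 1'
python3 steer.py '0 0 0 -39 12.3 0 1
0 0 0 -39 12.3 0 1
0 0 0 0 0 0 1
0 0 0 0 0 0 1'
```

```text
clock: 1.85
eef_pos: [411.6, 181.7, 214.7]
tcp_rot: [3.141, -0.0, 1.719]
contact_force: [1.5, -0.0, 0.1]
opening: 0.998
grasp_force: 0.0
clock: 2.27
eef_pos: [500.5, -3.0, 214.7]
tcp_rot: [3.141, -0.0, 1.718]
contact_force: [1.6, 0.6, -0.2]
opening: 1.0
grasp_force: 0.0
clock: 2.6
eef_pos: [535.9, -76.6, 214.2]
tcp_rot: [-3.141, -0.0, 1.714]
contact_force: [-0.1, 0.7, 0.9]
opening: 1.001
grasp_force: 0.0
```

```bash
python3 steer.py '0 0 0 0 0 38 1
0 0 0 0 0 38 1
0 0 0 0 0 38 1
0 0 0 0 0 38 1
0 0 0 0 0 20 1'
python3 steer.py '0 0 0 0 0 7 1
0 0 0 0 0 0 1
0 0 0 5 0 0 1
0 0 0 5 0 0 1
0 0 0 5 0 0 1'
python3 - <<'E'
from h import *
cv2.imwrite("pics/side1.png",cv2.resize(eyes.grab_frame("side")[50:300,200:460,::-1],None,fx=2.3,fy=2.3,interpolation=cv2.INTER_CUBIC))
E
```

```text
clock: 3.02
eef_pos: [532.5, -73.0, 39.0]
tcp_rot: [-3.137, -0.002, 1.718]
contact_force: [0.2, 0.5, -0.6]
opening: 1.0
grasp_force: 0.0
clock: 3.43
eef_pos: [534.5, -59.3, 37.4]
tcp_rot: [3.139, 0.001, 1.714]
contact_force: [-0.8, -0.1, 0.5]
opening: 0.997
grasp_force: 0.0
```

View pics/side1.png

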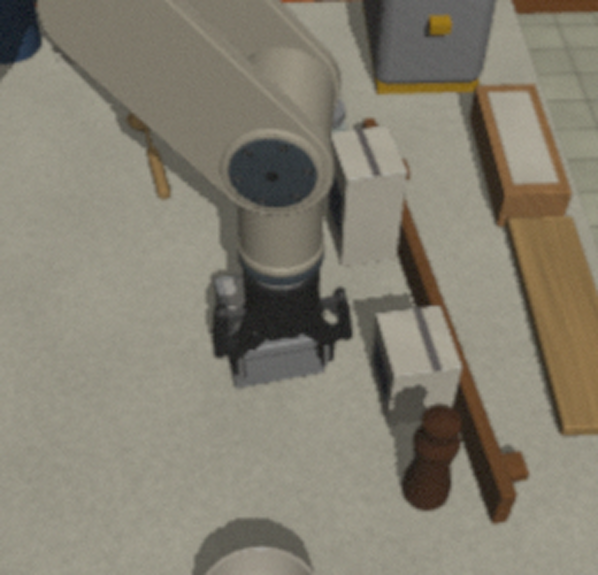

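The picture shows the tin's right face, around (280,365), in front of the gripper, which I didn't expect. I'll check this against the projection before moving.

Run:
```python
from h import *
s=r.sense(); p=np.array(s["eef_pos"]); print(p,s["qpos"].round(3),r.nose_length)
for n in C:
    K,R,t=C[n]; print(n,"cam at",(-R.T@t).round())
    for z in(28,37,88,200):
        q=K@(R@np.array([p[0],p[1],z])+t); uv=q[:2]/q[2]; print(z,uv.round(1),((uv-[200,50])*2.3).round() if n=="side" else "")
cv2.imwrite("pics/top1.png",cv2.resize(eyes.grab_frame("top")[105:245,185:405,::-1],None,fx=3.6,fy=3.6,interpolation=cv2.INTER_CUBIC))
```

```text
[534.09402701 -58.61474844  37.22878846] [-0.112  0.457  1.955  0.     0.728 -0.256] 22.0
top cam at [ 429.   -9. 1457.]
28 [343.9 199.4] 
37 [344.  199.1] 
88 [344.6 197.8] 
200 [346.1 194.5] 
side cam at [ 520. -663.  858.]
28 [322.5 217.6] [282. 386.]
37 [322.5 215.6] [282. 381.]
88 [322.3 203.5] [281. 353.]
200 [322.  173.2] [281. 283.]
```

View pics/top1.png

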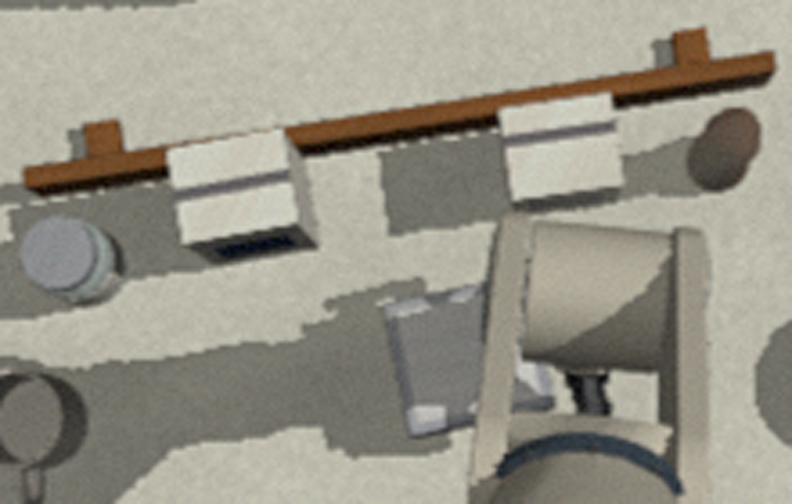

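The top view puts the gripper just right of the tin, with a finger at (590,395), which agrees with the calibration. In the side view the tin is seen through the open fingers. I'll push left slowly and watch the force.

```bash
python3 steer.py '0 0 0 5 0 0 1
0 0 0 4 0 0 1
0 0 0 4 0 0 1
0 0 0 4 0 0 1
0 0 0 4 0 0 1'
python3 steer.py '0 0 0 3 0 0 1
0 0 0 0 0 0 1'
python3 - <<'E'
from h import *
im=cv2.resize(eyes.grab_frame("side")[170:240,280:370,::-1],None,fx=6,fy=6,interpolation=cv2.INTER_CUBIC)
cv2.imwrite("pics/side2.png",im)
E
```

```text
clock: 3.95
eef_pos: [530.1, -39.1, 35.7]
tcp_rot: [-3.141, 0.001, 1.714]
contact_force: [-0.5, -3.6, 2.0]
opening: 1.001
grasp_force: 1.6
clock: 4.12
eef_pos: [529.8, -35.6, 35.7]
tcp_rot: [-3.142, -0.0, 1.714]
contact_force: [-1.1, -0.4, 0.2]
opening: 1.0
grasp_force: 0.0
```

View pics/side2.png

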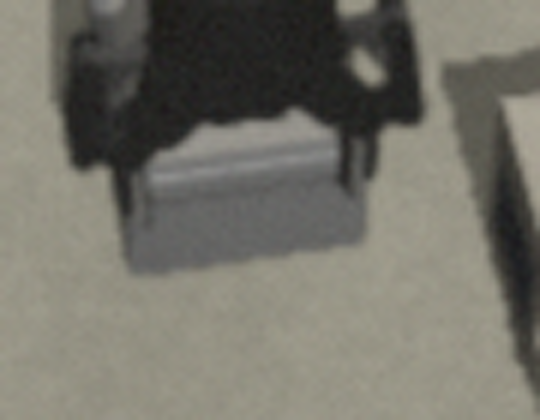

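```bash
python3 - <<'E'
from h import *
a=plane("side",np.array([[302.7,217.3],[341,210.]]),0); b=plane("side",np.array([[301.7,215.3],[340.3,210.5]]),0)
N=np.array([[.9905,.137],[-.137,.9905]])
for q in(a,b): print((q[:,:2]@N.T).round(1).tolist())
# lid brightness mask top view
E
python3 steer.py '0 0 0 4 0 0 1
0 0 0 4 0 0 1
0 0 0 4 0 0 1
0 0 0 4 0 0 1
0 0 0 3 0 0 1'
```

```text
[[471.5, -100.7], [578.9, -94.3]]
[[469.8, -93.6], [576.7, -95.6]]
clock: 4.58
eef_pos: [527.1, -16.9, 35.7]
tcp_rot: [-3.142, -0.0, 1.714]
contact_force: [0.5, -1.6, -0.7]
opening: 0.995
grasp_force: 1.3
```

```bash
python3 steer.py '0 0 0 -8 0 0 1
0 0 0 -20 0 0 1
0 0 0 -10 0 -20 1
0 0 0 0 0 -40 1
0 0 0 0 -30 -20 1'
python3 steer.py '0 0 0.121 0 0 0 1
0 0 0.121 0 0 0 1
0 0 0.121 0 0 0 1
0 0 0.121 0 0 0 1
0 0 0.121 0 0 0 1'
python3 steer.py '0 0 0.121 0 0 0 1
0 0 0.121 0 0 0 1
0 0 0.121 0 0 0 1
0 0 0.121 0 0 0 1
0 0 0.121 0 0 0 1'
python3 steer.py '0 0 0.121 0 0 0 1
0 0 0.121 0 0 0 1
0 0 0.121 0 0 0 1
0 0 0 -20 0 0 1
0 0 0 -20 0 0 1'
```

```text
clock: 5.0
eef_pos: [508.7, -60.1, 119.1]
tcp_rot: [3.134, 0.001, 1.713]
contact_force: [1.5, -0.6, 2.0]
opening: 1.0
grasp_force: 0.0
clock: 5.42
eef_pos: [502.8, -59.5, 115.9]
tcp_rot: [3.142, -0.0, 1.103]
contact_force: [-0.1, 0.7, 1.2]
opening: 0.997
grasp_force: 0.0
clock: 5.83
eef_pos: [502.8, -59.4, 115.7]
tcp_rot: [-3.141, 0.0, 0.498]
contact_force: [-0.5, -0.0, 0.6]
opening: 0.996
grasp_force: 0.0
clock: 6.25
eef_pos: [463.5, -65.0, 115.7]
tcp_rot: [-3.141, -0.0, 0.14]
contact_force: [-0.9, 0.3, 0.7]
opening: 0.992
grasp_force: 0.0
```

```bash
python3 steer.py '0 0 0 -35 0 0 1
0 0 0 0 -37 0 1
0 0 0 0 -37 0 1
0 0 0 0 -37 0 1
0 0 0 0 0 0 1'
python3 - <<'E'
from h import *
im=eyes.grab_frame("side")[120:260,260:420,::-1]
cv2.imwrite("pics/side3.png",cv2.resize(im,None,fx=4,fy=4,interpolation=cv2.INTER_CUBIC))
E
```

```text
clock: 6.67
eef_pos: [412.0, 44.1, 115.8]
tcp_rot: [-3.14, 0.0, 0.143]
contact_force: [0.0, 0.1, 0.2]
opening: 0.999
grasp_force: 0.0
```

View pics/side3.png

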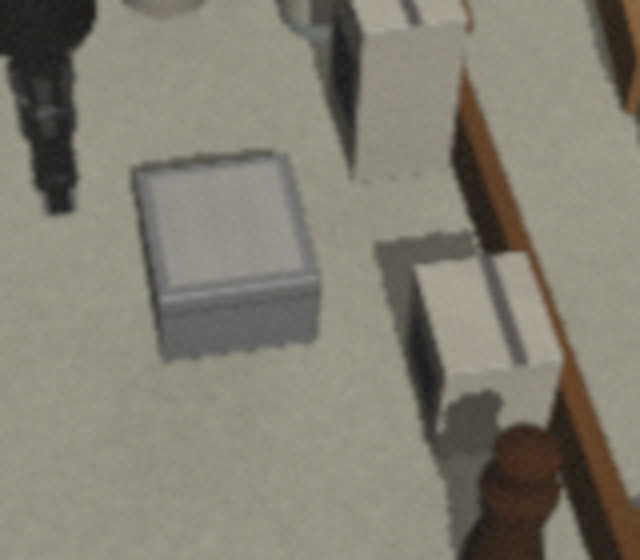

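Side view: the tin lid corners are now (133,168), (285,153), (318,278) and (160,298). The gripper is clear in front of it and the cartons haven't moved.

Run:
```python
from h import *
N=np.array([[.9905,.137],[-.137,.9905]])
T=lambda l:np.array(l)/4+[260,120]
q=plane("side",T([(285,153),(318,278),(160,298),(133,168)]),70)[:,:2]@N.T
b=plane("side",T([(160,358),(316,340)]),0)[:,:2]@N.T
d=q[0]+q[3]-q[1]-q[2]; print("tin n,s",q.mean(0),"rel yaw",np.arctan2(-d[0],d[1]),"bottom",b.tolist())
for c in((645.5,200.5),(681,-50.5)): print(N@c)
```

```text
tin n,s [522.41252456 -18.83728974] rel yaw 0.014721223173813754 bottom [[467.84652485341553, -73.07708963581435], [576.8584998947734, -76.17662415797506]]
[666.83625 110.16175]
[ 667.612   -143.31725]
```

```bash
python3 steer.py '0 0 0 0 5 20 1
0 0 0 0 0 20 1
0 0 0 0 0 20 1
0 0 0 0 0 20 1
0 0 0 0 0 0 1'
python3 steer.py '0 0 0 10 0 0 1
0 0 0 10 0 0 1
0 0 0 6 0 0 1
0 0 0 4 0 0 1
0 0 0 4 0 0 1'
python3 steer.py '0 0 0 4 0 0 1
0 0 0 4 0 0 1
0 0 0 5 0 0 1
0 0 0 6 0 0 1
0 0 0 6 0 0 1'
```

```text
clock: 7.13
eef_pos: [411.8, 34.2, 33.2]
tcp_rot: [-3.141, 0.005, 0.14]
contact_force: [-0.7, 0.2, 0.6]
opening: 1.0
grasp_force: 0.0
clock: 7.55
eef_pos: [448.9, 40.1, 36.5]
tcp_rot: [3.141, -0.002, 0.141]
contact_force: [0.6, 0.8, -0.2]
opening: 1.0
grasp_force: 0.0
clock: 7.97
eef_pos: [471.5, 43.5, 35.5]
tcp_rot: [-3.142, 0.002, 0.141]
contact_force: [-3.6, -0.4, 2.2]
opening: 0.998
grasp_force: 2.0
```

```bash
python3 steer.py '0 0 0 6 0 0 1
0 0 0 6 0 0 1
0 0 0 6 0 0 1
0 0 0 6 0 0 1
0 0 0 6 0 0 1'
python3 steer.py '0 0 0 6 0 0 1
0 0 0 6 0 0 1
0 0 0 6 0 0 1
0 0 0 5 0 0 1
0 0 0 0 0 0 1'
python3 - <<'E'
from h import *
im=eyes.grab_frame("side")[120:260,260:420,::-1]
cv2.imwrite("pics/side4.png",cv2.resize(im,None,fx=4,fy=4,interpolation=cv2.INTER_CUBIC))
E
```

```text
clock: 8.38
eef_pos: [502.5, 47.8, 35.6]
tcp_rot: [-3.142, 0.0, 0.141]
contact_force: [-3.2, -1.1, 0.4]
opening: 1.0
grasp_force: 1.4
clock: 8.8
eef_pos: [526.5, 51.1, 35.9]
tcp_rot: [3.141, -0.002, 0.141]
contact_force: [0.2, 0.1, -0.5]
opening: 1.002
grasp_force: 0.0
```

View pics/side4.png

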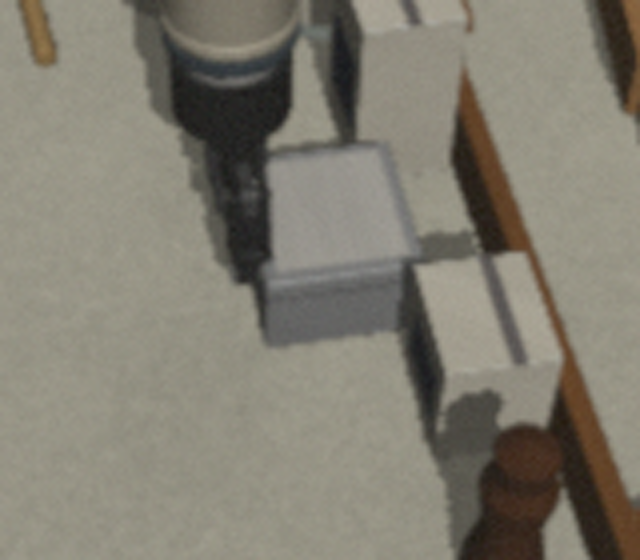

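Side view: the tin is entering the gap, with its lid's back corners at (388,145) and (415,252) and the fingers flush against its front face. I'll check its centring.

Run:
```python
from h import *
N=np.array([[.9905,.137],[-.137,.9905]])
T=lambda l:np.array(l)/4+[260,120]
q=plane("side",T([(388,145),(415,252),(263,274)]),70)[:,:2]@N.T
print(q.round(1).tolist(),"centre",(q[0]+q[2])/2)
```

```text
[[648.6, 33.8], [644.1, -67.5], [540.6, -69.0]] centre [594.61659447 -17.63152662]
```

```bash
python3 steer.py '0 0 0 4 0 0 1
0 0 0 6 0 0 1
0 0 0 6 0 0 1
0 0 0 6 0 0 1
0 0 0 6 0 0 1'
python3 steer.py '0 0 0 5 0 0 1
0 0 0 5 0 0 1
0 0 0 4 0 0 1
0 0 0 3 0 0 1
0 0 0 2 0 0 1'
python3 steer.py '0 0 0 2 0 0 1
0 0 0 2 0 0 1
0 0 0 2 0 0 1'
```

```text
clock: 9.27
eef_pos: [552.9, 54.9, 35.7]
tcp_rot: [-3.142, 0.0, 0.141]
contact_force: [-3.3, -0.4, 1.4]
opening: 0.998
grasp_force: 1.6
clock: 9.68
eef_pos: [571.6, 57.6, 35.7]
tcp_rot: [-3.142, -0.0, 0.141]
contact_force: [-3.0, 0.3, 1.4]
opening: 1.0
grasp_force: 1.8
clock: 9.93
eef_pos: [577.2, 58.4, 35.7]
tcp_rot: [-3.142, 0.0, 0.141]
contact_force: [-3.1, -1.3, 1.0]
opening: 1.0
grasp_force: 1.7
```

```bash
python3 steer.py '0 0 0 2 0 0 1
0 0 0 1.5 0 0 1
0 0 0 1 0 0 1'
python3 steer.py '0 0 0 1 0 0 1
0 0 0 1 0 0 1'
```

```text
clock: 10.18
eef_pos: [581.8, 59.0, 35.7]
tcp_rot: [3.142, -0.0, 0.141]
contact_force: [-3.6, -0.4, 0.7]
opening: 1.003
grasp_force: 1.6
clock: 10.35
eef_pos: [583.6, 59.3, 35.7]
tcp_rot: [3.142, 0.0, 0.141]
contact_force: [-3.4, -1.1, 1.1]
opening: 1.003
grasp_force: 1.7
```

```bash
python3 steer.py '0 0 0 1 0 0 1
0 0 0 1 0 0 1'
python3 steer.py '0 0 0 1 0 0 1
0 0 0 0 0 0 1'
```

```text
clock: 10.52
eef_pos: [585.6, 59.6, 35.7]
tcp_rot: [3.142, -0.0, 0.141]
contact_force: [-4.1, -0.3, 0.7]
opening: 1.004
grasp_force: 1.6
clock: 10.68
eef_pos: [586.3, 59.7, 35.6]
tcp_rot: [-3.141, 0.001, 0.141]
contact_force: [-4.2, -0.5, 1.8]
opening: 1.0
grasp_force: 2.3
```

```bash
python3 steer.py '0 0 0 1 0 0 1
0 0 0 0 0 0 1'
python3 steer.py '0 0 0 1 0 0 1
0 0 0 0 0 0 1'
```

```text
clock: 10.85
eef_pos: [586.3, 59.7, 35.5]
tcp_rot: [-3.141, 0.003, 0.141]
contact_force: [-7.2, -0.6, 4.2]
opening: 1.0
grasp_force: 3.9
clock: 11.02
eef_pos: [586.3, 59.7, 35.4]
tcp_rot: [-3.141, 0.005, 0.141]
contact_force: [-10.5, -1.5, 6.9]
opening: 1.0
grasp_force: 5.4
```

The TCP has stopped while the force climbs, so the tin is seated on the rail. I'll back off and check.

```bash
python3 steer.py '0 0 0 -2 0 0 1
0 0 0 -4 0 0 1
0 0 0 -10 0 0 1
0 0 0 -30 0 0 1
0 0 0 -40 0 0 1'
python3 steer.py '0 0 0 -40 0 0 1
0 0 0 -20 0 -30 1
0 0 0 0 0 -40 1
0 0 0 0 0 -40 1
0 0 0 0 0 0 1'
python3 - <<'E'
from h import *
a=cv2.resize(eyes.grab_frame("side")[110:250,270:430,::-1],None,fx=2.45,fy=2.45,interpolation=cv2.INTER_CUBIC)
b=cv2.resize(eyes.grab_frame("top")[105:245,225:385,::-1],None,fx=2.45,fy=2.45,interpolation=cv2.INTER_CUBIC)
cv2.imwrite("pics/end.png",np.hstack([a,b]))
E
```

```text
clock: 11.43
eef_pos: [505.4, 48.1, 36.1]
tcp_rot: [3.141, -0.005, 0.141]
contact_force: [-0.4, 0.3, -0.2]
opening: 0.998
grasp_force: 0.0
clock: 11.85
eef_pos: [447.8, 39.8, 152.3]
tcp_rot: [3.141, -0.012, 0.141]
contact_force: [2.7, 0.5, 0.0]
opening: 1.001
grasp_force: 0.0
```

View pics/end.png

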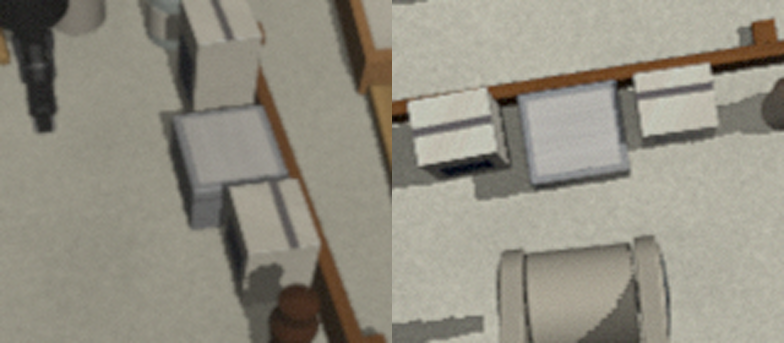

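Both views show the tin square against the rail between the cartons. In the top half of the picture its lid runs from (518,92) to (628,172). The cartons are where they were and the gripper is clear.

```bash
python3 -c "
from rig import r, eyes
print(r.sign_off())"
```

```text
the job is handed in; nothing more can be done
None
```

The tin was pushed into the gap until it met the oak rail and looks square to it in the last pictures, with the cartons where they were and the gripper clear; I handed the job in at about 12 s, and sign-off returned no verdict.

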